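Fit the grating disc and close the food processor

ROBOT

A 6-joint arm with a two-finger parallel gripper is mounted at the origin on a cart in front of the work surface, level with it; the furniture and walls round the work are solid. World frame = base frame: x ahead of the robot, y to its left, z up, the work surface at z = 0. Lengths are in m, angles in degrees, forces in N, time in s.
With the tool pointing down it reaches from about 0.375 to 0.9 m from the base axis. Payload 3.1 kg.
Tool frame: the origin (TCP) lies at the very end of the fingers, on their centre line; the grasp point (between the pads) lies 19 mm behind it (bot.hold_point_z is the z of the grasp point in the tool frame, in m); z points along the fingers, y is the line along which they close (so a half turn about z gives the same grasp; the last joint's range is limited). The gripper opens to 87 mm and grips with 3 to 60 N. Pads are 19 mm wide; open, the fingers measure 117 mm over their backs; the gripper's body (75 mm by 190 mm) begins 51 mm behind the grasp point.
Start: joints at [-85.743, 30.224, 82.088, -0, 67.689, -10.227], TCP at [0.156, -0.605, 0.19] pointing down, gripper open.
Joint ranges: [-176.69, 176.69], [-43.24, 126.21], [12.49, 139.97], [-82, 262], [0, 151.66], [-163.58, 163.58]. Speed limits (degrees/s): [159.86, 159.86, 180, 180, 180, 180].

INTERFACE

Orientations are given as a 3x3 rotation matrix whose columns are the frame's x, y, z axes.
In Python, from rig import bot, capture, camera_model gives the robot as it stands.
- The arm moves only by the tool apply_moves, never from a script. Its argument "plan" is text: rows parted by semicolons, each of 6 numbers parted by spaces: the shift along the tool's x, y, z in units of 0.05 m (1.0 is 0.05 m), then the turn, a rotation vector about the tool's x, y, z in units of 360 degrees (1.0 is 360 degrees). In form: dx dy dz ax ay az; .... A call has 1 to 10 rows; each row shifts and turns the commanded pose from where the row before left it, along the tool's axes as they then stand; what a row does not reach is not made up. A row lasts 1/12 s, in which the tool goes at most 41.7 mm and 7.16 degrees, less where a joint would pass 70% of its speed; a pose out of reach is approached as far as the arm can. A call with a number of a shift or a turn outside -1 to 1 is refused whole. A call with a gripper value outside its range is refused whole. "gripper" is the gripper command: -1 is shut, 1 is fully open, values between are in proportion, set as the call begins (left out, the last holds). The fingers move at their own pace and stop on an object; the grip force is fixed at half the most. Time passes only in rows, so rows that do not move let the fingers close. It gives the time, the measured TCP pose, the force, the opening and the grip force at its end, in the units of the state.
- bot.read_state(): the state, without advancing time (a new reading comes with each control period).
- capture(name): name is "scene" or "top"; returns the picture (480x640x3 uint8, red, green, blue); there is no depth.
- camera_model(name): a dict with "vertical_fov" (degrees; the focal length in pixels is half the picture's height over the tangent of half this angle, whatever the lens; pixels are square), "cx", "cy" (the principal point, pixels), "position" and "rotation" of the camera in the world. Camera axes: x right, y down, z forward; pixel columns grow to the right and rows downward; lengths in m; the calibration is good to about 2 mm. A picture is of the moment at which its call begins. camera_model takes no time and is no camera call.
- bot.hand_in(): hands the job in; it is judged then, once.
The state is a dict: "time_s": time; "joint_positions": joint angles; "qvel": joint speeds; "tau": joint torques, N m; "position": TCP position; "tcp_rot": TCP orientation; "force": force on the tool from outside, world axes, zero at the start; "moment": the same for the moment, N m; "opening": opening from 0.0 (shut) to 1.0 (fully open); "grasp_force": force on a finger pad.
Only numpy, scipy, OpenCV 4.12 (cv2) and the standard library are available. Lean on these libraries where they do the work, as an engineer would, in place of code of your own. Each camera call takes 0.05 s, during which the arm holds its last target. There are 200 camera calls.

TASK

Get the food processor ready to grate: put the grating disc on the drive stem in the bowl and turn it by its hub under light downward pressure until its slots find the keys and it drops fully home. The stem is braked, so stop turning as soon as it drops and never force it, by push or by twist: more than 40 N on the stem chips the keys. Then set the lid squarely on the bowl so that it sits flat on the rim all round, and leave the other things where they stand.

Things in the scene. Friction and masses are not known exactly. Their poses are not given: they have to be found in the camera images.
- processor: Food processor, fixed: white motor housing 176 x 172 mm, 80 high, dial on its front (-x) face; on it a clear round bowl (inner diameter 147 mm, outer 153 at the rim, rim 170 above the worktop) with a white handle on its -y side reaching 120 mm from the axis. Origin on the worktop under the bowl's axis, z up.
- seat (a point): Top of the drive stem's 33 mm wide shoulder, on the bowl's axis, 148 mm above the worktop, 22 below the rim: the disc's origin lies here when fully home. Three equal keys with rounded edges rise from it, 120 degrees apart, 5 mm wide, 10 high, reaching 15 from the axis. They point wherever the motor stopped: that angle is not measured, and this point's axes do not show it.
- nose (a point): Tip of the stem's round steel pilot, 32 mm above the shoulder: 12.4 mm in diameter, straight up to 24 mm above the shoulder, then a bullet nose. Pilot and keys are one piece, held by the motor's brake through a springy coupling (4 N m a radian): turning on after the disc has dropped loads the keys.
- rim (a point): Centre of the bowl's mouth at the height of the rim (170 mm above the worktop).
- disc: Round grating disc, 134 mm wide, about 0.16 kg: toothed steel plate (teeth end 11 mm above the underside) in a grey rim, grey round hub 36 mm wide in the middle, its top 36 above the underside. Lies flat, hub up. Origin: centre of the underside, z up. A blind bore from below (14.4 mm wide, 33 deep) takes the stem's pilot.
- slots (a point): Foot of the hub (same point as the disc's origin): three slots 7 mm wide, 11 high at 0, 120, 240 degrees from the disc's x (white mark on the hub). Off the keys the disc stands on them, origin 10 mm above the seat; a turn of up to 120 degrees either way, slots over keys within about 4 degrees, lets it go down. Gripped firmly it does not fall by itself but must follow a light push.
- hub (a point): Grip point of the disc's knurled hub: on its axis, 30 mm above the underside. Can be gripped at any angle, and let go and gripped again part way through a turn.
- lid: Clear round lid with white flange, 158 mm wide, about 0.18 kg, lying right side up. Origin: centre of its underside, z up. A spigot 142 mm wide, 6 high enters the bowl's mouth and the flange lies on the rim: origin then 6 mm below point rim. Any way round is right. A disc still standing on the keys would hold it up by 6 mm.
- tube (a point): Grip point of the lid's open feed tube (40 mm along the lid's x, 54 along y, walls 3, from 27 to 80 mm above the underside): on the tube's axis, 34 mm from the lid's axis toward its +x, 58 above its underside. Grip across the 40 mm, along the lid's x.
- salt: Salt shaker, 44 mm wide, 90 high, bystander; origin under its centre.
- mill: Brown pepper mill, 56 mm wide, 180 high, bystander; origin under its centre.
- prep_bowl: Pale prep bowl, 120 mm wide, 58 high, bystander; origin under its centre.

How it is judged (in metres and radians):
On the way, in this order (a step that is already met when the one before it is completed fails the run):
1. the disc has dropped fully home on the stem (z of disc in the frame of seat between -0.003 and 0.003 m and horizontal distance between disc and seat below 0.004 m and angle between disc's own z axis and vertical below 0.05 rad), for 0.2 s.
2. the lid lies flat on the rim of the bowl (z of lid in the frame of rim between -0.009 and -0.0035 m and horizontal distance between lid and rim below 0.005 m and angle between lid's own z axis and vertical below 0.03 rad), for 0.2 s.
At the end, for the whole second after the job is handed in: The disc is fully home on the stem (origin within 3 mm of the seat's height and 4 mm of the stem's axis, tilted less than 0.05 rad), the lid lies flat on the bowl's rim (flange down on the rim within 2.5 mm, centred within 5 mm, tilted less than 0.03 rad), and both are at rest (all of step 1 and all of step 2 and linear speed of each of disc, lid below 0.02 m/s); the robot touches nothing.
It fails at once if the disc is forced on the food processor, pushed or twisted, with more than 40 N (contact force between disc and processor above 40 N).
It fails at once if a bystander is moved more than 30 mm (distance of any of salt, mill, prep_bowl from where it was at the start of the episode above 0.03 m).
It also fails if it takes over 72 s, if anything falls off the work surface, if the arm or the gripper's body presses on something with over 40 N, if the wrist force passes 120 N, or if a joint passes its speed limit or range.

## Working session

There is one attempt and no reset: what is moved stays moved. The work goes in short steps, Python scripts to look and compute and a tool call to move; the robot and the scene stay as the last step left them, time stands still between calls to the robot, and variables do not carry over. Pictures are saved under pics/ and viewed, at most 10 in all, crops included, and the job is handed in when it is done.

Besides the shell and the picture viewer there is one more tool, called after "Request:" as name(argument=value, ...) on one line, values as JSON. apply_moves: Moves the arm, as the interface text tells. Its arguments: {"type":"object","properties":{"plan":{"type":"string"},"gripper":{"type":"number"}},"required":["plan"]}

```bash
mkdir -p pics; ls
python3 - <<'E'
from rig import bot,capture,camera_model
import cv2
for n in("scene","top"):
    cv2.imwrite(f"pics/{n}0.png",capture(n)[:,:,::-1]); print(n,camera_model(n))
print(bot.read_state(),bot.hold_point_z)
E
```

```text
pics
scene {'vertical_fov': 47.43570664605628, 'cx': 311.2595149301901, 'cy': 229.1862603748764, 'position': array([-0.21430024,  0.20091196,  1.06686479]), 'rotation': array([[-0.17234399, -0.73290364,  0.65814117],
       [-0.98502446,  0.12488028, -0.11887697],
       [ 0.00493651, -0.66877288, -0.74345038]])}
top {'vertical_fov': 50.811442860578495, 'cx': 323.3312263810571, 'cy': 238.67327671373312, 'position': array([0.40760234, 0.03908854, 1.33763933]), 'rotation': array([[ 0.01397715, -0.98584868,  0.16705392],
       [-0.99989998, -0.01341987,  0.00446439],
       [-0.00215937, -0.16709961, -0.98593765]])}
{'time_s': 0.1, 'joint_positions': array([-8.57435153e+01,  3.02740033e+01,  8.21498866e+01,  1.86093888e-03,
        6.76885586e+01, -1.02286496e+01]), 'qvel': array([ 0.14485113, -0.09896553, -0.09854228,  0.03810086,  0.07690219,
        0.06021975]), 'tau': array([-3.84861851e-04, -4.40986061e+01, -1.77151179e+01,  6.35441369e-02,
        5.33700536e-02, -4.35857635e-05]), 'position': array([ 0.15630011, -0.60439253,  0.18886097]), 'tcp_rot': array([[ 9.68215683e-01,  2.50116727e-01, -1.15701455e-04],
       [ 2.50116468e-01, -9.68213775e-01,  1.95941205e-03],
       [ 3.78057986e-04, -1.92607231e-03, -9.99998074e-01]]), 'force': array([ 0.02992047,  0.33044143, -0.39906771]), 'moment': array([-0.01657561,  0.01254578, -0.03277534]), 'grasp_force': 0.0, 'opening': 1.000124277960637} -0.0187
```

View pics/scene0.png

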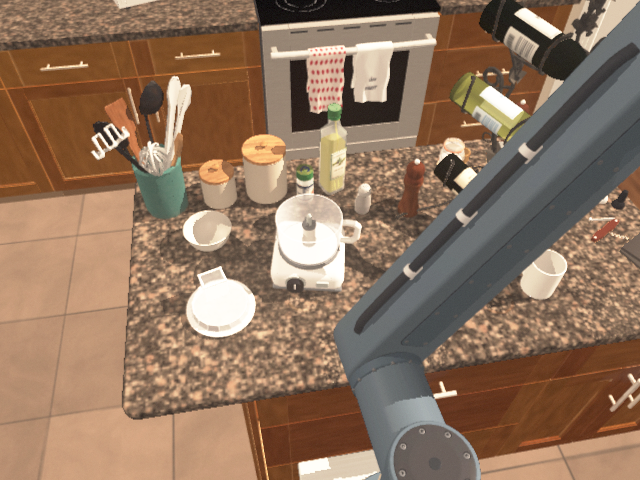

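View pics/top0.png

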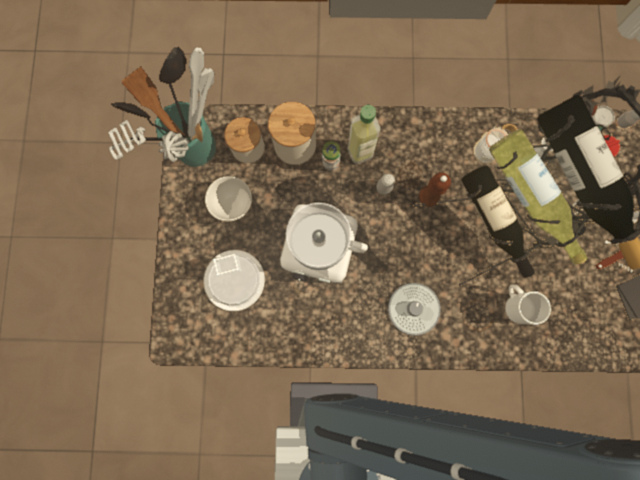

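```bash
cat > h.py <<'E'
import numpy as np,cv2
from rig import bot,capture,camera_model
def cam(n):
    m=camera_model(n); return 240/np.tan(np.radians(m["vertical_fov"]/2)),m["cx"],m["cy"],np.array(m["position"]),np.array(m["rotation"])
def ray(n,u,v,z):
    f,cx,cy,p,R=cam(n); d=R@np.array([(u-cx)/f,(v-cy)/f,1]); return p+d*(z-p[2])/d[2]
def proj(n,P):
    f,cx,cy,p,R=cam(n); q=(np.atleast_2d(P)-p)@R; return q[:,:2]/q[:,2:]*f+[cx,cy]
def circ(x,y,z,r,n=72):
    t=np.linspace(0,2*np.pi,n); return np.c_[x+r*np.cos(t),y+r*np.sin(t),0*t+z]
def crop(img,n,u,v,s,k,circles=()):
    M=np.float32([[k,0,-k*(u-s/2)],[0,k,-k*(v-s/2)]])
    o=cv2.warpAffine(img,M,(int(s*k),int(s*k)),flags=cv2.INTER_CUBIC)
    for c,col in circles:
        q=(proj(n,c)-[u-s/2,v-s/2])*k
        cv2.polylines(o,[np.int32(q.round())],False,col,1)
    return o
E
python3 - <<'E'
from h import *
t=cv2.imread("pics/top0.png")
for n,u,v,z in(("disc",414,309,.01),("hub",416,309,.036),("bowlrim",319,237,.17),("nose",319,236,.18),("lid",234,280,.008)): print(n,ray("top",u,v,z).round(4))
s=cv2.imread("pics/scene0.png")
for n,u,v,z in(("nose",309,216,.18),("lid",221,308,.008)): print(n,ray("scene",u,v,z).round(4))
a=[crop(t,"top",u,v,80,3.33) for u,v in((414,309),(319,240),(234,280))]
b=[crop(s,"scene",u,v,90,2.96) for u,v in((221,300),(309,235),(340,200))]
cv2.imwrite("pics/c1.png",np.vstack([np.hstack(a),np.hstack(b)]))
E
```

```text
disc [ 0.4502 -0.1934  0.01  ]
hub [ 0.4494 -0.194   0.036 ]
bowlrim [0.6093 0.0546 0.17  ]
nose [0.6099 0.0545 0.18  ]
lid [0.5193 0.2788 0.008 ]
nose [0.6106 0.0573 0.18  ]
lid [0.5173 0.2789 0.008 ]
```

View pics/c1.png

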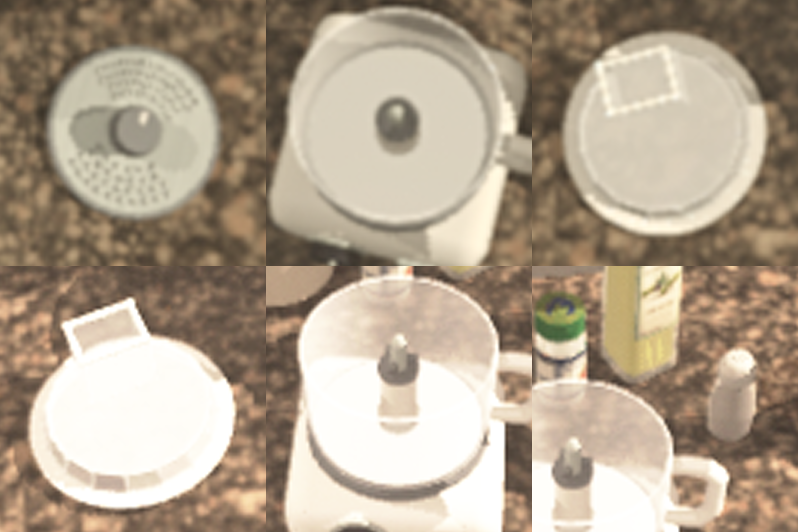

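```bash
cat > fit.py <<'E'
from h import *
from scipy.optimize import minimize
from scipy.ndimage import map_coordinates
def fit(img,n,x,y,z,r,rng=.006):
    g=cv2.GaussianBlur(cv2.cvtColor(img,cv2.COLOR_BGR2GRAY),(0,0),.7).astype(float)
    def val(a):
        # mean radial step across the circle, robust by abs of median
        i=proj(n,circ(a[0],a[1],z,r-.003)); o=proj(n,circ(a[0],a[1],z,r+.003))
        s=lambda p:map_coordinates(g,[p[:,1],p[:,0]],order=1)
        return -abs(np.mean(np.clip(s(i)-s(o),-40,40)))
    G=np.arange(-rng,rng+1e-9,.001)
    b=min(((val((x+i,y+j)),x+i,y+j) for i in G for j in G)); m=minimize(val,b[1:],method="Nelder-Mead",options=dict(initial_simplex=[b[1:],(b[1]+.001,b[2]),(b[1],b[2]+.001)]))
    return m.x.round(4),round(-m.fun,1)
E
python3 - <<'E'
from fit import *
I={n:cv2.imread(f"pics/{n}0.png") for n in("top","scene")}
print("disc",fit(I["top"],"top",.45,-.193,.008,.067),"hub",fit(I["top"],"top",.449,-.193,.036,.018))
for n in I:
    print(n,"lid",fit(I[n],n,.519,.279,.008,.079),"rim",fit(I[n],n,.61,.055,.17,.0765),"shoulder",fit(I[n],n,.61,.055,.148,.0165))
print("nose scene",ray("scene",309.3,213.8,.18),"tube",ray("top",226.1,263.7,.08))
for a in((65,60),(137,45),(148,98),(77,114)): print(ray("top",194+a[0]/3.33,240+a[1]/3.33,.08).round(4))
t,s=I["top"],I["scene"]
g,b,r=(0,255,0),(255,0,0),(0,0,255)
D=[(circ(.45,-.193,.008,.067),g),(circ(.449,-.193,.036,.018),r)]
P=[(circ(.61,.055,.17,.0765),g),(circ(.61,.055,.148,.0165),r)]
L=[(circ(.519,.279,.008,.079),g)]
a=[crop(t,"top",u,v,80,3.33,c) for u,v,c in((414,309,D),(319,240,P),(234,280,L))]
bb=[crop(s,"scene",u,v,90,2.96,c) for u,v,c in((221,300,L),(309,235,P),(340,200,P))]
cv2.imwrite("pics/c2.png",np.vstack([np.hstack(a),np.hstack(bb)]))
E
```

```text
disc (array([ 0.4519, -0.1916]), np.float64(39.9)) hub (array([ 0.4511, -0.1879]), np.float64(24.9))
top lid (array([0.518, 0.279]), np.float64(40.0)) rim (array([0.6183, 0.0553]), np.float64(28.7)) shoulder (array([0.6145, 0.0576]), np.float64(39.6))Traceback (most recent call last):
  File "<stdin>", line 5, in <module>
  File "fit.py", line 12, in fit
    b=min(((val((x+i,y+j)),x+i,y+j) for i in G for j in G)); m=minimize(val,b[1:],method="Nelder-Mead",options=dict(initial_simplex=[b[1:],(b[1]+.001,b[2]),(b[1],b[2]+.001)]))
                                                               ~~~~~~~~^^^^^^^^^^^^^^^^^^^^^^^^^^^^^^^^^^^^^^^^^^^^^^^^^^^^^^^^^^^^^^^^^^^^^^^^^^^^^^^^^^^^^^^^^^^^^^^^^^^^^^^^
    res = _minimize_neldermead(fun, x0, args, callback, bounds=bounds,
                               **options)
    fxr = func(xr)
    fx = function(np.copy(x), *(wrapper_args + args))
  File "fit.py", line 8, in val
    i=proj(n,circ(a[0],a[1],z,r-.003)); o=proj(n,circ(a[0],a[1],z,r+.003))
  File "h.py", line 8, in proj
    f,cx,cy,p,R=cam(n); q=(np.atleast_2d(P)-p)@R; return q[:,:2]/q[:,2:]*f+[cx,cy]
                ~~~^^^
  File "h.py", line 4, in cam
    m=camera_model(n); return 240/np.tan(np.radians(m["vertical_fov"]/2)),m["cx"],m["cy"],np.array(m["position"]),np.array(m["rotation"])
ValueError: time passes only in moves, steps and waits
```

```bash
sed -i 's/^def cam(n)/from functools import lru_cache\n@lru_cache\ndef cam(n)/' h.py; sed -i 's/-40,40/-120,120/' fit.py
python3 - <<'E'
from fit import *
I={n:cv2.imread(f"pics/{n}0.png") for n in("top","scene")}
print("disc",fit(I["top"],"top",.45,-.193,.008,.067),"hub",fit(I["top"],"top",.449,-.193,.036,.018))
for n in I:
    print(n,"lid",fit(I[n],n,.519,.279,.008,.079))
print("nose scene",ray("scene",309.3,213.8,.18),"tube",ray("top",226.1,263.7,.08))
for a in((65,60),(137,45),(148,98),(77,114)): print(ray("top",194+a[0]/3.33,240+a[1]/3.33,.08).round(4))
t,s=I["top"],I["scene"]
g,b,r=(0,255,0),(255,0,0),(0,0,255)
D=[(circ(.4515,-.1925,.008,.067),g),(circ(.4515,-.1925,.036,.018),r)]
P=[(circ(.612,.056,.17,.0765),g),(circ(.612,.056,.148,.0165),r),(circ(.612,.056,.18,.001),b)]
L=[(circ(.518,.279,.008,.079),g)]
a=[crop(t,"top",u,v,80,3.33,c) for u,v,c in((414,309,D),(319,240,P),(234,280,L))]
bb=[crop(s,"scene",u,v,90,2.96,c) for u,v,c in((221,300,L),(309,235,P),(340,200,P))]
cv2.imwrite("pics/c2.png",np.vstack([np.hstack(a),np.hstack(bb)]))
E
```

```text
disc (array([ 0.4518, -0.1941]), np.float64(61.7)) hub (array([ 0.4498, -0.1868]), np.float64(28.5))
top lid (array([0.5198, 0.2796]), np.float64(80.4))
scene lid (array([0.5214, 0.2794]), np.float64(89.2))
nose scene [0.61720923 0.05543991 0.18      ] tube [0.5538139 0.2873772 0.08     ]
[0.5677 0.3196 0.08  ]
[0.5799 0.2658 0.08  ]
[0.5398 0.2558 0.08  ]
[0.5271 0.3086 0.08  ]
```

View pics/c2.png

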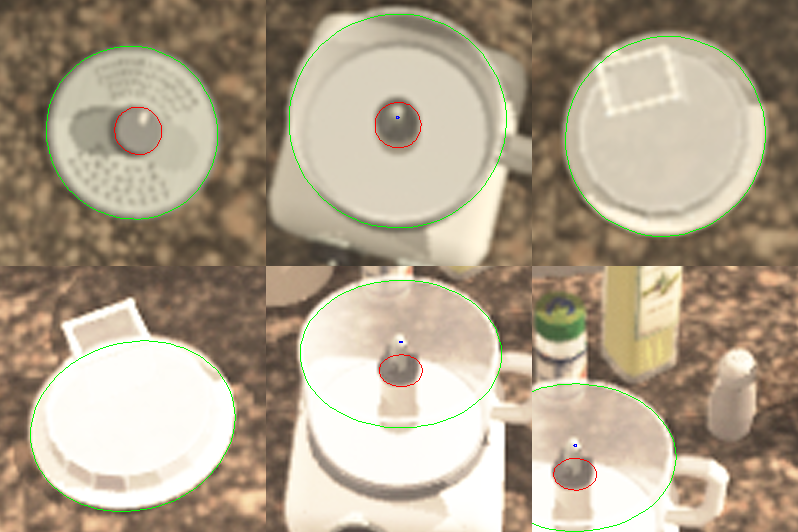

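The overlay puts the disc at about (0.4515, −0.193), the stem at (0.615, 0.056) and the lid at (0.520, 0.2795) with yaw about 14°. Sizes match what was given. I'll go to the disc first.

Request:
apply_moves(plan="0 0 -0.6 0 0 0;0 0 -0.6 0 0 0;0 0 -0.6 0 0 0;0 0 -0.6 0 0 0;0 0 -0.6 0 0 0;0.5 -0.42 0 0 0 0;0.52 -0.43 0 0 0 0;0.52 -0.43 0 0 0 0;0.52 -0.43 0 0 0 0;0.52 -0.43 0 0 0 0", gripper=1)

```text
time_s: 0.93
position: [0.255, -0.4675, 0.3393]
tcp_rot: [[0.968, 0.249, -0.0], [0.249, -0.968, 0.001], [0.0, -0.001, -1.0]]
force: [0.1, 0.4, 0.2]
opening: 0.999
grasp_force: 0.0
```

Request:
apply_moves(plan="0.52 -0.43 0 0 0 0;0.52 -0.43 0 0 0 0;0.52 -0.43 0 0 0 0;0.52 -0.43 0 0 0 0;0.52 -0.43 0 0 0 0;0.52 -0.43 0 0 0 0;0.52 -0.43 0 0 0 0;0.52 -0.43 0 0 0 0;0.5 -0.43 0 0 0 0;0.5 -0.43 0 0 0 0")

```text
time_s: 1.77
position: [0.4509, -0.1948, 0.3394]
tcp_rot: [[0.968, 0.25, -0.001], [0.25, -0.968, 0.001], [-0.001, -0.001, -1.0]]
force: [0.4, 0.7, -0.2]
opening: 1.002
grasp_force: 0.0
```

```bash
cat >> h.py <<'E'
def to(x,y,z=None):
    s=bot.read_state(); d=np.array([x,y,z if z else s["position"][2]])-s["position"]
    print("pos",s["position"].round(4),"F",s["force"].round(1),"M",s["moment"].round(2),"units",(s["tcp_rot"].T@d/.05).round(3),"yaw",np.degrees(np.arctan2(*s["tcp_rot"][[1,0],0])).round(1),"tilt",(s["tcp_rot"][:2,2]).round(4),"j",s["joint_positions"].round(0),"t",s["time_s"])
E
python3 - <<'E'
from fit import *
to(.4515,-.193,.06)
i=capture("top")[:,:,::-1].copy(); cv2.imwrite("pics/t2.png",i)
E
```

```text
pos [ 0.4509 -0.1948  0.3394] F [ 0.4  0.7 -0.2] M [ 0.01 -0.05 -0.01] units [ 0.023 -0.027  5.588] yaw 14.5 tilt [-0.0007  0.0005] j [-36.  11.  88.   0.  81.  39.] t 1.7667
```

Request:
apply_moves(plan="0.02 -0.03 0.65 0 0 0;0 0 0.65 0 0 0;0 0 0.65 0 0 0;0 0 0.65 0 0 0;0 0 0.65 0 0 0;0 0 0.65 0 0 0;0 0 0.65 0 0 0;0 0 0.65 0 0 0;0 0 0.65 0 0 0;0 0 0 0 0 0")

```text
time_s: 2.65
position: [0.4469, -0.1922, 0.0418]
tcp_rot: [[0.968, 0.25, -0.011], [0.25, -0.968, 0.008], [-0.008, -0.01, -1.0]]
force: [-1.6, 1.4, -0.5]
opening: 0.998
grasp_force: 0.0
```

Request:
apply_moves(plan="0 0 0.2 0 0 0;0 0 0.2 0 0 0;0 0 0.15 0 0 0;0 0 0.13 0 0 0;0 0 0 0 0 0")

```text
time_s: 3.07
position: [0.4512, -0.1949, 0.0132]
tcp_rot: [[0.968, 0.25, 0.0], [0.25, -0.968, -0.0], [0.0, 0.0, -1.0]]
force: [-0.4, -0.1, -0.1]
opening: 1.002
grasp_force: 0.0
```

Run:
```python
from fit import *
to(.4515,-.193,.013)
cv2.imwrite("pics/s3.png",capture("scene")[:,:,::-1])
```

```text
pos [ 0.4512 -0.1949  0.0132] F [-0.4 -0.1 -0.1] M [-0.04 -0.04  0.01] units [ 0.016 -0.036  0.004] yaw 14.5 tilt [ 0.0003 -0.0002] j [-36.  37. 109.  -0.  34.  39.] t 3.0667
```

Request:
apply_moves(plan="0.02 -0.035 0 0 0 0;0 0 0 0 0 0")

```text
time_s: 3.28
position: [0.452, -0.1929, 0.0139]
tcp_rot: [[0.968, 0.25, 0.001], [0.25, -0.968, -0.001], [0.001, 0.001, -1.0]]
force: [0.3, -0.3, 0.2]
opening: 0.998
grasp_force: 0.0
```

Request:
apply_moves(plan="0 0 0 0 0 0;0 0 0 0 0 0;0 0 0 0 0 0;0 0 0 0 0 0;0 0 0 0 0 0;0 0 0 0 0 0;0 0 0 0 0 0;0 0 0 0 0 0", gripper=-1)

```text
time_s: 3.95
position: [0.4516, -0.1929, 0.0132]
tcp_rot: [[0.968, 0.25, -0.0], [0.25, -0.968, 0.0], [-0.0, -0.0, -1.0]]
force: [-0.5, 0.3, -0.2]
opening: 0.483
grasp_force: 0.0
```

Request:
apply_moves(plan="0 0 -0.1 0 0 0;0 0 -0.3 0 0 0;0 0 -0.6 0 0 0;0 0 -0.6 0 0 0;0 0 -0.6 0 0 0;0 0 -0.6 0 0 0;0 0 -0.6 0 0 0;0 0 -0.6 0 0 0;0 0 0 0 0 0")

```text
time_s: 4.7
position: [0.455, -0.1951, 0.2193]
tcp_rot: [[0.968, 0.25, 0.01], [0.25, -0.968, -0.007], [0.008, 0.01, -1.0]]
force: [1.3, 0.2, 0.0]
opening: 0.008
grasp_force: 0.0
```

Run:
```python
from fit import *
to(.615,.056)
i=capture("top")[:,:,::-1].copy();j=capture("scene")[:,:,::-1].copy()
p=bot.read_state()["position"]; z=p[2]-.012
u=proj("top",[p[0],p[1],z])[0]; w=proj("scene",[p[0],p[1],z])[0]; print(u,w)
c=[(circ(p[0],p[1],z+.008,.067),(0,255,0))]
cv2.imwrite("pics/g.png",np.hstack([crop(i,"top",*u,100,4,c),crop(j,"scene",*w,100,4,c)]))
```

```text
pos [ 0.455  -0.1951  0.2193] F [1.3 0.2 0. ] M [-0.   -0.04  0.02] units [ 4.355e+00 -4.061e+00 -4.000e-03] yaw 14.5 tilt [ 0.0104 -0.0074] j [-36.  18.  99.   0.  63.  39.] t 4.7
[429.00369169 305.52404466] [441.58969172 248.70055695]
```

View pics/g.png

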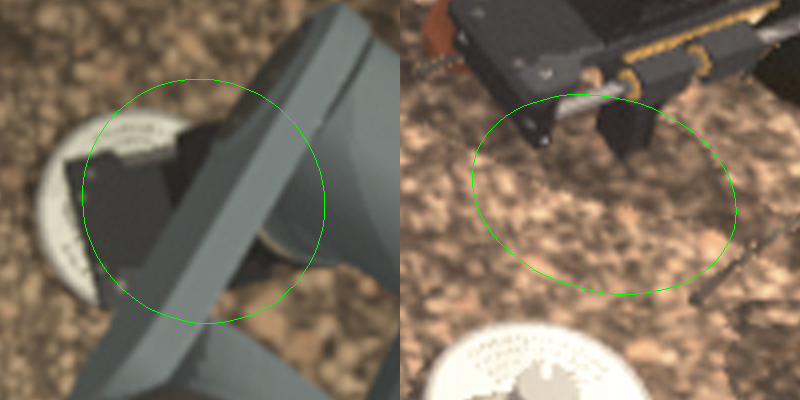

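The fingers hadn't closed yet when I lifted, so the disc stayed on the table. The scene camera has a clear view of it now, so I'll re-measure and regrip.

Request:
apply_moves(plan="0 0 -0.4 0 0 0;0 0 0 0 0 0;0 0 0 0 0 0;0 0 0 0 0 0;0 0 0 0 0 0;0 0 0 0 0 0;0 0 0 0 0 0;0 0 0 0 0 0;0 0 0 0 0 0;0 0 0 0 0 0", gripper=1)

```text
time_s: 5.63
position: [0.4516, -0.1929, 0.2332]
tcp_rot: [[0.968, 0.25, -0.0], [0.25, -0.968, 0.0], [-0.0, -0.0, -1.0]]
force: [0.6, -0.1, -0.4]
opening: 0.681
grasp_force: 0.0
```

Run:
```python
from fit import *
j=capture("scene")[:,:,::-1].copy()
D=fit(j,"scene",.4515,-.193,.008,.067); H=fit(j,"scene",.4515,-.193,.036,.018); print(D,H)
to(*D[0],.013)
w=proj("scene",[*D[0],.02])[0]
c=[(circ(*D[0],.008,.067),(0,255,0)),(circ(*D[0],.036,.018),(0,0,255))]
cv2.imwrite("pics/g2.png",np.hstack([crop(j,"scene",*w,80,5,c),crop(j,"scene",*w,80,5)]))
```

```text
(array([ 0.4535, -0.1937]), np.float64(79.4)) (array([ 0.436 , -0.1816]), np.float64(48.8))
pos [ 0.4516 -0.1929  0.2332] F [ 0.1 -0.2  0.5] M [-0.   -0.01  0.05] units [0.032 0.025 4.405] yaw 14.5 tilt [0. 0.] j [-36.  17.  98.   0.  66.  39.] t 5.6833
```

View pics/g2.png

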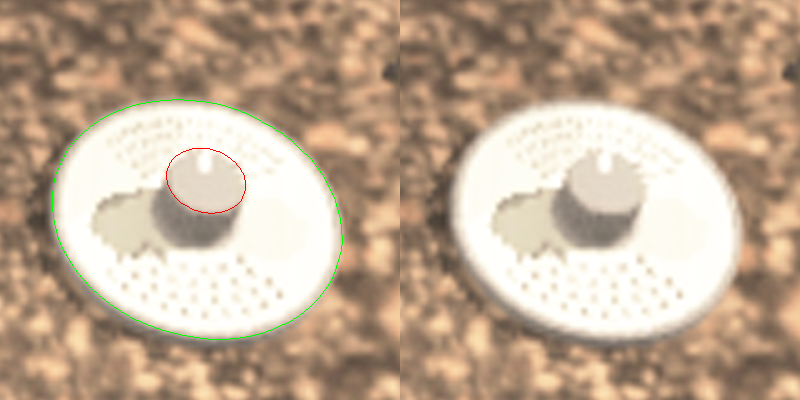

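Request:
apply_moves(plan="0.02 0.02 0.6 0 0 0;0 0 0.6 0 0 0;0 0 0.6 0 0 0;0 0 0.6 0 0 0;0 0 0.6 0 0 0;0 0 0.6 0 0 0;0 0 0.3 0 0 0;0 0 0.3 0 0 0;0 0 0.2 0 0 0;0 0 0 0 0 0")

```text
time_s: 6.52
position: [0.452, -0.193, 0.0116]
tcp_rot: [[0.968, 0.25, -0.003], [0.25, -0.968, 0.002], [-0.002, -0.003, -1.0]]
force: [0.7, 0.6, 0.3]
opening: 1.0
grasp_force: 0.0
```

Request:
apply_moves(plan="0 0 0 0 0 0;0 0 0 0 0 0;0 0 0 0 0 0;0 0 0 0 0 0;0 0 0 0 0 0;0 0 0 0 0 0;0 0 0 0 0 0;0 0 0 0 0 0;0 0 0 0 0 0;0 0 0 0 0 0", gripper=-1)

```text
time_s: 7.35
position: [0.4528, -0.1936, 0.0132]
tcp_rot: [[0.968, 0.25, -0.0], [0.25, -0.968, 0.0], [-0.0, -0.0, -1.0]]
force: [-0.0, -0.2, -0.0]
opening: 0.326
grasp_force: 0.0
```

Request:
apply_moves(plan="0 0 0 0 0 0;0 0 0 0 0 0;0 0 0 0 0 0;0 0 0 0 0 0;0 0 0 0 0 0")

```text
time_s: 7.77
position: [0.4529, -0.1936, 0.0132]
tcp_rot: [[0.968, 0.25, -0.0], [0.25, -0.968, 0.0], [-0.0, -0.0, -1.0]]
force: [0.6, -0.5, -0.3]
opening: 0.02
grasp_force: 0.0
```

Run:
```python
from fit import *
s=bot.read_state(); print(s)
p=s["position"]
i=capture("top")[:,:,::-1].copy();j=capture("scene")[:,:,::-1].copy()
w=proj("scene",[*p[:2],.03])[0];u=proj("top",[*p[:2],.03])[0]
c=[(circ(*p[:2],.0132,.01),(0,255,0)),(circ(.4525,-.1935,.036,.018),(0,0,255))]
cv2.imwrite("pics/g3.png",np.hstack([crop(j,"scene",*w,100,4,c),crop(i,"top",*u,100,4,c)]))
```

```text
{'time_s': 7.7667, 'joint_positions': array([-3.61741203e+01,  3.74828547e+01,  1.08872067e+02,  8.20316426e-04,
        3.36475615e+01,  3.93383353e+01]), 'qvel': array([ 0.01481722,  0.00087191,  0.08092736, -0.0553325 ,  0.11447567,
        0.05454113]), 'tau': array([ 6.46151911e-04, -3.85960436e+01, -6.80413663e+00,  4.57461225e-02,
       -1.91898644e-02,  7.69795815e-05]), 'position': array([ 0.45285083, -0.19361158,  0.01323552]), 'tcp_rot': array([[ 9.68205029e-01,  2.50157992e-01, -3.02984863e-05],
       [ 2.50157993e-01, -9.68205029e-01,  3.19815104e-05],
       [-2.13347163e-05, -3.85440677e-05, -9.99999999e-01]]), 'force': array([ 0.59178827, -0.45688218, -0.25157996]), 'moment': array([-0.03550585, -0.01772241, -0.02680309]), 'grasp_force': 0.0, 'opening': 0.019702243522610383}
```

View pics/g3.png

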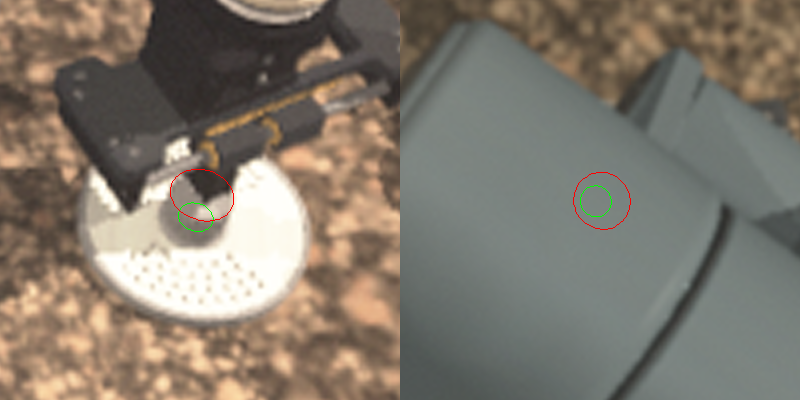

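Run:
```python
from h import *
cv2.imwrite("pics/a0.png",capture("scene")[:,:,::-1]); print(bot.read_state()["position"])
```

```text
[ 0.45287334 -0.1936348   0.013254  ]
```

Request:
apply_moves(plan="0 0 -0.6 0 0 0;0 0 -0.6 0 0 0;0 0 -0.6 0 0 0;0 0 -0.6 0 0 0;0 0 0 0 0 0;0 0 0 0 0 0;0 0 0 0 0 0")

```text
time_s: 8.5
position: [0.4523, -0.1932, 0.1329]
tcp_rot: [[0.968, 0.25, -0.001], [0.25, -0.968, 0.0], [-0.0, -0.001, -1.0]]
force: [-1.1, -0.1, 1.0]
opening: 0.003
grasp_force: 0.0
```

Run:
```python
from h import *
P=[]
i=capture("scene")[:,:,::-1].copy(); cv2.imwrite("pics/a1.png",i); t=capture("top")[:,:,::-1].copy()
s=bot.read_state(); print(s["position"])
def ov(img,n,p,R,k=6.66,sz=60):
    w=proj(n,np.array(p)+[0,0,.02])[0]
    pts=lambda a:np.array(p)+np.array(a)@R.T
    c=[(pts([[0,-.0435,0],[0,.0435,0]]),(0,255,0)),(pts([[0,0,0],[0,0,-.06]]),(0,255,0)),(circ(.4525,-.1935,.036,.018),(0,0,255))]
    return crop(img,n,*w,sz,k,c)[:300*400//400]
R=s["tcp_rot"]
a=ov(cv2.imread("pics/a0.png"),"scene",[.4529,-.1936,.0132],R)
b=ov(cv2.imread("pics/s3.png"),"scene",[.4512,-.1949,.0132],R)
c=ov(i,"scene",s["position"],R); d=ov(t,"top",s["position"],R,4,100)
f=lambda x:cv2.resize(x,(400,300)) if x.shape[:2]!=(300,400) else x
S=lambda x:x[:300,:399]
cv2.imwrite("pics/g4.png",np.vstack([np.hstack([S(a),S(b)]),np.hstack([S(c),S(d)])]))
```

```text
[ 0.45180824 -0.19287494  0.13200854]
```

View pics/g4.png

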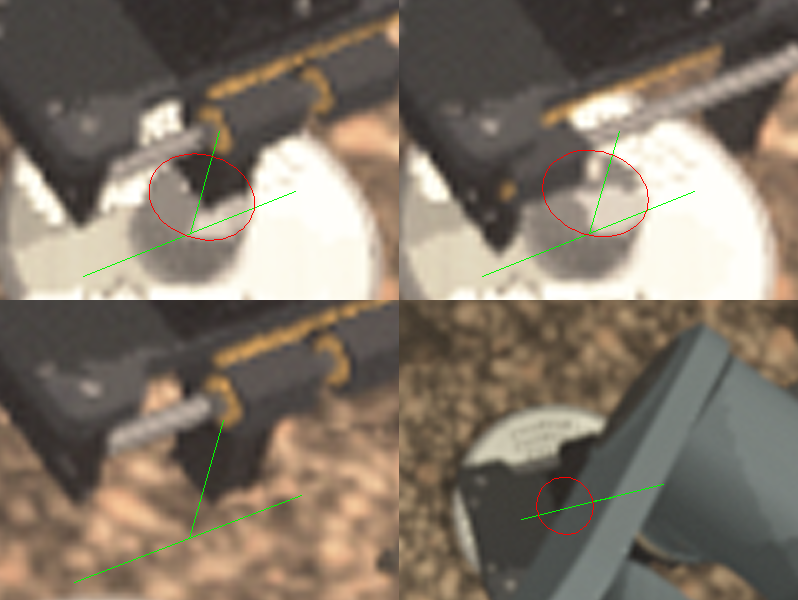

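Request:
apply_moves(plan="0 0 0.6 0 0 0;0 0 0.6 0 0 0;0 0 0.6 0 0 0;0 0 0.5 0 0 0;0 0 0.06 0 0 0;0 0 0 0 0 0;0 0 0 0 0 0")

```text
time_s: 9.18
position: [0.4528, -0.1935, 0.0151]
tcp_rot: [[0.968, 0.25, -0.001], [0.25, -0.968, 0.001], [-0.001, -0.001, -1.0]]
force: [0.1, 0.3, 0.1]
opening: 0.004
grasp_force: 0.0
```

Request:
apply_moves(plan="0 0 0.03 0 0 0;0 0 0.03 0 0 0;0 0 0 0 0 0")

```text
time_s: 9.43
position: [0.4535, -0.194, 0.0132]
tcp_rot: [[0.968, 0.25, 0.002], [0.25, -0.968, -0.001], [0.001, 0.002, -1.0]]
force: [0.1, 0.2, 0.3]
opening: 0.001
grasp_force: 0.0
```

Request:
apply_moves(plan="0 0 0.03 0 0 0;0 0 0.03 0 0 0;0 0 0 0 0 0")

```text
time_s: 9.68
position: [0.4529, -0.1936, 0.0094]
tcp_rot: [[0.968, 0.25, 0.0], [0.25, -0.968, -0.0], [0.0, 0.0, -1.0]]
force: [-1.0, 0.8, 0.3]
opening: 0.001
grasp_force: 0.0
```

Request:
apply_moves(plan="0 0 0.03 0 0 0;0 0 0.03 0 0 0;0 0 0 0 0 0")

```text
time_s: 9.93
position: [0.4527, -0.1935, 0.006]
tcp_rot: [[0.968, 0.25, -0.0], [0.25, -0.968, 0.0], [-0.0, -0.0, -1.0]]
force: [-0.8, 0.1, -0.4]
opening: 0.008
grasp_force: 0.0
```

Request:
apply_moves(plan="0 0 0.03 0 0 0;0 0 0.03 0 0 0;0 0 0 0 0 0")

```text
time_s: 10.18
position: [0.4529, -0.1936, 0.0036]
tcp_rot: [[0.968, 0.25, 0.0], [0.25, -0.968, -0.0], [0.0, 0.0, -1.0]]
force: [-0.8, 0.3, 5.4]
opening: 0.004
grasp_force: 2.5
```

Run:
```python
from h import *
cv2.imwrite("pics/b0.png",capture("scene")[:,:,::-1])
```

Request:
apply_moves(plan="0 0 -0.4 0 0 0;0 0 -0.4 0 0 0;0 0 -0.4 0 0 0;-0.48 0.09 0 0 0 0;-0.48 0.09 0 0 0 0;-0.48 0.09 0 0 0 0;-0.48 0.09 0 0 0 0;0 0 0.4 0 0 0;0 0 0.4 0 0 0;0 0 0.1 0 0 0")

```text
time_s: 11.07
position: [0.3632, -0.2346, 0.0167]
tcp_rot: [[0.969, 0.249, -0.002], [0.249, -0.969, 0.002], [-0.001, -0.003, -1.0]]
force: [0.3, -0.2, -0.2]
opening: 0.0
grasp_force: 0.0
```

Request:
apply_moves(plan="0 0 0 0 0 0;0 0 0.08 0 0 0;0 0 0.08 0 0 0;0 0 0.04 0 0 0;0 0 0 0 0 0")

```text
time_s: 11.48
position: [0.3647, -0.235, 0.0083]
tcp_rot: [[0.968, 0.251, 0.0], [0.251, -0.968, -0.0], [0.0, 0.0, -1.0]]
force: [0.1, -0.9, -0.2]
opening: 0.007
grasp_force: 0.0
```

Request:
apply_moves(plan="0 0 0.04 0 0 0;0 0 0.04 0 0 0;0 0 0 0 0 0")

```text
time_s: 11.73
position: [0.3644, -0.235, 0.0042]
tcp_rot: [[0.968, 0.25, -0.0], [0.25, -0.968, 0.0], [-0.0, -0.0, -1.0]]
force: [0.0, -0.6, 0.0]
opening: 0.009
grasp_force: 0.0
```

Request:
apply_moves(plan="0 0 0.04 0 0 0;0 0 0.04 0 0 0;0 0 0 0 0 0")

```text
time_s: 11.98
position: [0.3643, -0.235, -0.0]
tcp_rot: [[0.968, 0.25, -0.0], [0.25, -0.968, 0.0], [-0.0, -0.0, -1.0]]
force: [-0.5, 0.2, 0.0]
opening: 0.006
grasp_force: 0.0
```

Request:
apply_moves(plan="0 0 0.04 0 0 0;0 0 0.04 0 0 0;0 0 0 0 0 0")

```text
time_s: 12.23
position: [0.3643, -0.235, -0.0041]
tcp_rot: [[0.968, 0.25, -0.0], [0.25, -0.968, 0.0], [-0.0, -0.0, -1.0]]
force: [0.6, -0.5, -0.5]
opening: 0.006
grasp_force: 0.0
```

Request:
apply_moves(plan="0 0 0.04 0 0 0;0 0 0.04 0 0 0;0 0 0 0 0 0")

```text
time_s: 12.48
position: [0.3643, -0.2349, -0.0081]
tcp_rot: [[0.968, 0.25, -0.0], [0.25, -0.968, 0.0], [-0.0, -0.0, -1.0]]
force: [0.7, -0.4, 0.3]
opening: 0.007
grasp_force: 0.0
```

Request:
apply_moves(plan="0 0 0.08 0 0 0;0 0 0.08 0 0 0;0 0 0.04 0 0 0;0 0 0 0 0 0")

```text
time_s: 12.82
position: [0.3642, -0.2348, -0.0183]
tcp_rot: [[0.968, 0.25, -0.001], [0.25, -0.968, 0.001], [-0.0, -0.001, -1.0]]
force: [0.1, 0.2, -0.2]
opening: 0.006
grasp_force: 0.0
```

Request:
apply_moves(plan="0 0 0.04 0 0 0;0 0 0.04 0 0 0;0 0 0 0 0 0")

```text
time_s: 13.07
position: [0.3643, -0.235, -0.022]
tcp_rot: [[0.968, 0.25, -0.0], [0.25, -0.968, 0.0], [-0.0, -0.0, -1.0]]
force: [0.6, -0.2, 0.3]
opening: 0.01
grasp_force: 0.0
```

Request:
apply_moves(plan="0 0 0.04 0 0 0;0 0 0.04 0 0 0;0 0 0 0 0 0")

```text
time_s: 13.32
position: [0.3643, -0.2349, -0.026]
tcp_rot: [[0.968, 0.25, -0.0], [0.25, -0.968, 0.0], [-0.0, -0.0, -1.0]]
force: [-0.0, -0.4, -0.4]
opening: 0.005
grasp_force: 0.0
```

Request:
apply_moves(plan="0 0 0.04 0 0 0;0 0 0.04 0 0 0;0 0 0 0 0 0")

```text
time_s: 13.57
position: [0.3643, -0.235, -0.03]
tcp_rot: [[0.968, 0.25, -0.0], [0.25, -0.968, 0.0], [-0.0, -0.0, -1.0]]
force: [-0.8, 0.1, -0.5]
opening: 0.004
grasp_force: 0.0
```

Request:
apply_moves(plan="0 0 0.03 0 0 0;0 0 0.03 0 0 0;0 0 0 0 0 0")

```text
time_s: 13.82
position: [0.3645, -0.2351, -0.0324]
tcp_rot: [[0.968, 0.25, 0.0], [0.25, -0.968, -0.0], [0.0, 0.0, -1.0]]
force: [0.8, -0.3, 6.5]
opening: 0.005
grasp_force: 2.6
```

Run:
```python
from h import *
cv2.imwrite("pics/b1.png",capture("scene")[:,:,::-1]);cv2.imwrite("pics/b1t.png",capture("top")[:,:,::-1]); s=bot.read_state(); p=s["position"]; R=s["tcp_rot"]; print(p,s["force"])
def ov(f,p,dz):
    p=np.array(p)+[0,0,dz]; w=proj("scene",p+[0,0,.025])[0]
    pts=lambda a:p+np.array(a)@R.T
    c=[(pts([[-.0095,-.01,0],[-.0095,.01,0],[.0095,.01,0],[.0095,-.01,0],[-.0095,-.01,0]]),(0,255,0)),(pts([[0,0,0],[0,0,-.06]]),(0,255,0)),(circ(.4525,-.1935,.036,.018),(0,0,255))]
    return crop(cv2.imread(f),"scene",*w,60,6.66,c)
cv2.imwrite("pics/g5.png",np.hstack([ov("pics/b0.png",[.4529,-.1936,.0036],.0324),ov("pics/b1.png",p,.0324)]))
```

```text
[ 0.36445684 -0.23512787 -0.03240387] [-0.86295054 -0.35243516  4.54314914]
```

View pics/g5.png

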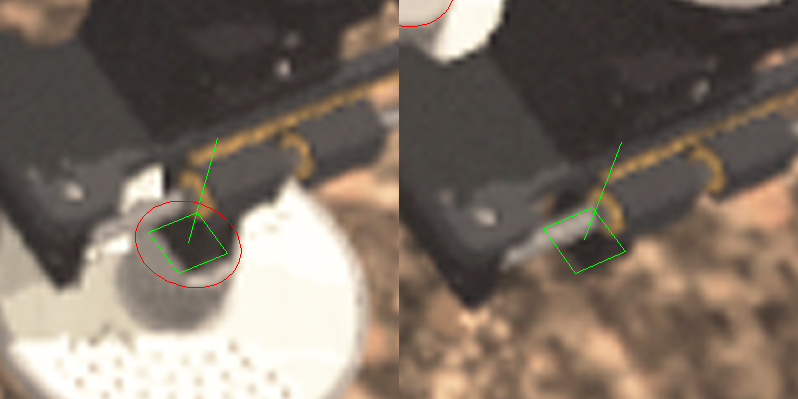

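Touching the hub top (36 mm) and the bench shows that the tip's true z is the reported z + 32 mm. The xy agrees, so I'll regrip with that correction.

Request:
apply_moves(plan="0 0 -0.4 0 0 0;0 0 -0.4 0 0 0;0 0 -0.4 0 0 0;0.478 -0.091 0 0 0 0;0.478 -0.091 0 0 0 0;0.478 -0.091 0 0 0 0;0.478 -0.091 0 0 0 0;0 0 0 0 0 0;0 0 0 0 0 0;0 0 0 0 0 0", gripper=1)

```text
time_s: 14.75
position: [0.4515, -0.193, 0.027]
tcp_rot: [[0.968, 0.251, -0.001], [0.251, -0.968, 0.001], [-0.001, -0.001, -1.0]]
force: [-0.7, 0.4, 0.6]
opening: 0.678
grasp_force: 0.0
```

Request:
apply_moves(plan="0 0 0 0 0 0;0 0 0 0 0 0;0 0 0 0 0 0;0 0 0.3 0 0 0;0 0 0.3 0 0 0;0 0 0.2 0 0 0;0 0 0.1 0 0 0;0 0 0 0 0 0;0 0 0 0 0 0")

```text
time_s: 15.5
position: [0.4522, -0.1935, -0.0179]
tcp_rot: [[0.968, 0.25, -0.001], [0.25, -0.968, 0.0], [-0.0, -0.001, -1.0]]
force: [-0.1, 0.3, 0.2]
opening: 1.004
grasp_force: 0.0
```

Position is good: (0.4522, −0.1935) and true z about 14 mm. Closing.

Request:
apply_moves(plan="0 0 0.01 0 0 0;0 0 0 0 0 0;0 0 0 0 0 0;0 0 0 0 0 0;0 0 0 0 0 0;0 0 0 0 0 0;0 0 0 0 0 0;0 0 0 0 0 0;0 0 0 0 0 0;0 0 0 0 0 0", gripper=-1)

```text
time_s: 16.33
position: [0.4524, -0.1934, -0.0182]
tcp_rot: [[0.968, 0.25, -0.0], [0.25, -0.968, 0.0], [-0.0, -0.0, -1.0]]
force: [0.0, 0.2, 1.7]
opening: 0.408
grasp_force: 30.1
```

Request:
apply_moves(plan="0 0 0 0 0 0;0 0 0 0 0 0")

```text
time_s: 16.5
position: [0.4523, -0.1934, -0.0183]
tcp_rot: [[0.968, 0.25, -0.0], [0.25, -0.968, 0.0], [-0.0, -0.0, -1.0]]
force: [-0.7, -0.0, 0.4]
opening: 0.41
grasp_force: 30.1
```

Request:
apply_moves(plan="0 0 -0.2 0 0 0;0 0 -0.6 0 0 0;0 0 -0.6 0 0 0;0 0 -0.6 0 0 0;0 0 -0.6 0 0 0;0 0 -0.6 0 0 0;0 0 -0.6 0 0 0;0 0 -0.6 0 0 0;0 0 -0.4 0 0 0;0 0 0 0 0 0")

```text
time_s: 17.33
position: [0.4548, -0.1951, 0.2267]
tcp_rot: [[0.968, 0.25, 0.008], [0.25, -0.968, -0.006], [0.007, 0.008, -1.0]]
force: [0.9, 0.3, -1.5]
opening: 0.41
grasp_force: 30.1
```

Request:
apply_moves(plan="0.44 -0.4 0 0 0 0;0.44 -0.4 0 0 0 0;0.44 -0.4 0 0 0 0;0.44 -0.4 0 0 0 0;0.44 -0.4 0 0 0 0;0.44 -0.4 0 0 0 0;0.44 -0.4 0 0 0 0;0.44 -0.4 0 0 0 0;0.44 -0.4 0 0 0 0;0.43 -0.41 0 0 0 0")

```text
time_s: 18.17
position: [0.6141, 0.0569, 0.2201]
tcp_rot: [[0.968, 0.25, -0.003], [0.25, -0.968, 0.0], [-0.003, -0.001, -1.0]]
force: [1.0, -0.4, -2.0]
opening: 0.408
grasp_force: 30.1
```

Request:
apply_moves(plan="0 0 0 0 0 0;0 0 0 0 0 0;0 0 0 0 0 0")

```text
time_s: 18.42
position: [0.6133, 0.0553, 0.2204]
tcp_rot: [[0.968, 0.251, -0.003], [0.251, -0.968, -0.0], [-0.003, -0.0, -1.0]]
force: [-0.6, 0.5, -1.3]
opening: 0.41
grasp_force: 30.1
```

Run:
```python
from fit import *
to(.615,.056,.1722)
i=capture("top")[:,:,::-1].copy(); j=capture("scene")[:,:,::-1].copy()
cv2.imwrite("pics/d_t.png",i);cv2.imwrite("pics/d_s.png",j)
p=bot.read_state()["position"]; z=p[2]+.0183+.008
print(fit(j,"scene",*p[:2],z,.067,.01),fit(i,"top",*p[:2],z,.067,.01))
```

```text
pos [0.6133 0.0553 0.2204] F [-0.6  0.5 -1.3] M [-0.05  0.02 -0.  ] units [ 0.04  -0.004  0.964] yaw 14.5 tilt [-0.0035 -0.0004] j [-5. 28. 81. -0. 71. 70.] t 18.4167
(array([0.6168, 0.0557]), np.float64(34.4)) (array([0.6105, 0.0553]), np.float64(10.5))
```

Request:
apply_moves(plan="0.02 0 0.3 0 0 0;0 0 0.3 0 0 0;0 0 0.3 0 0 0;0 0 0.2 0 0 0;0 0 0 0 0 0;0 0 0 0 0 0")

```text
time_s: 19.02
position: [0.6152, 0.055, 0.1664]
tcp_rot: [[0.969, 0.249, -0.001], [0.249, -0.969, 0.0], [-0.001, -0.0, -1.0]]
force: [0.8, -0.1, -0.5]
opening: 0.408
grasp_force: 30.1
```

Request:
apply_moves(plan="0 0 0.04 0 0 0;0 0 0.04 0 0 0;0 0 0.04 0 0 0;0 0 0 0 0 0;0 0 0 0 0 0")

```text
time_s: 19.43
position: [0.6158, 0.0558, 0.161]
tcp_rot: [[0.968, 0.25, 0.0], [0.25, -0.968, -0.0], [0.0, 0.0, -1.0]]
force: [-0.3, -0.3, -0.9]
opening: 0.409
grasp_force: 30.1
```

Request:
apply_moves(plan="0 0 0.03 0 0 0;0 0 0.03 0 0 0;0 0 0 0 0 0;0 0 0 0 0 0")

```text
time_s: 19.77
position: [0.6156, 0.0558, 0.1576]
tcp_rot: [[0.968, 0.25, -0.0], [0.25, -0.968, 0.0], [-0.0, -0.0, -1.0]]
force: [0.2, -0.2, -1.2]
opening: 0.41
grasp_force: 30.1
```

Request:
apply_moves(plan="0 0 0.03 0 0 0;0 0 0.03 0 0 0;0 0 0 0 0 0;0 0 0 0 0 0")

```text
time_s: 20.1
position: [0.6159, 0.0559, 0.1547]
tcp_rot: [[0.968, 0.25, 0.0], [0.25, -0.968, 0.0], [0.0, -0.0, -1.0]]
force: [-0.2, 0.7, -1.6]
opening: 0.409
grasp_force: 30.1
```

Request:
apply_moves(plan="0 0 0.03 0 0 0;0 0 0.03 0 0 0;0 0 0 0 0 0")

```text
time_s: 20.35
position: [0.6161, 0.0562, 0.1516]
tcp_rot: [[0.968, 0.25, 0.001], [0.25, -0.968, 0.001], [0.001, -0.001, -1.0]]
force: [1.1, 2.2, -0.6]
opening: 0.41
grasp_force: 30.1
```

Request:
apply_moves(plan="0 0 0.03 0 0 0;0 0 0.03 0 0 0;0 0 0 0 0 0")

```text
time_s: 20.6
position: [0.6161, 0.0562, 0.1486]
tcp_rot: [[0.968, 0.25, 0.001], [0.25, -0.968, 0.001], [0.001, -0.001, -1.0]]
force: [1.5, 3.1, -1.3]
opening: 0.408
grasp_force: 30.1
```

Request:
apply_moves(plan="0.015 -0.017 0.03 0 0 0;0 0 0.03 0 0 0;0 0 0 0 0 0")

```text
time_s: 20.85
position: [0.6159, 0.0566, 0.1453]
tcp_rot: [[0.968, 0.25, -0.001], [0.25, -0.968, -0.0], [-0.001, 0.0, -1.0]]
force: [0.5, 1.2, -1.2]
opening: 0.409
grasp_force: 30.1
```

Request:
apply_moves(plan="0 0 0.03 0 0 0;0 0 0.03 0 0 0;0 0 0 0 0 0")

```text
time_s: 21.1
position: [0.616, 0.0567, 0.1423]
tcp_rot: [[0.968, 0.25, -0.001], [0.25, -0.968, -0.0], [-0.001, -0.0, -1.0]]
force: [-0.4, 1.9, -2.1]
opening: 0.403
grasp_force: 30.1
```

Request:
apply_moves(plan="0 0 0.03 0 0 0;0 0 0.02 0 0 0;0 0 0 0 0 0")

```text
time_s: 21.35
position: [0.616, 0.0567, 0.1399]
tcp_rot: [[0.968, 0.25, -0.001], [0.25, -0.968, -0.0], [-0.001, -0.0, -1.0]]
force: [0.3, 0.8, -2.2]
opening: 0.409
grasp_force: 30.1
```

Request:
apply_moves(plan="0 0 0.02 0 0 0;0 0 0.02 0 0 0;0 0 0 0 0 0")

```text
time_s: 21.6
position: [0.6162, 0.0567, 0.1396]
tcp_rot: [[0.968, 0.25, 0.0], [0.25, -0.968, -0.0], [0.0, 0.0, -1.0]]
force: [-1.1, 0.6, 5.6]
opening: 0.406
grasp_force: 30.1
```

Request:
apply_moves(plan="0 0 0.005 0 0 -0.0055;0 0 0.005 0 0 -0.0055;0 0 0 0 0 -0.0055")

```text
time_s: 21.85
position: [0.617, 0.0566, 0.1396]
tcp_rot: [[0.937, 0.351, 0.002], [0.351, -0.937, -0.0], [0.002, 0.001, -1.0]]
force: [-0.6, 0.5, 6.2]
opening: 0.408
grasp_force: 30.1
```

Request:
apply_moves(plan="0 0 0 0 0 -0.0055;0 0 0 0 0 -0.0055;0 0 0 0 0 -0.0055")

```text
time_s: 22.1
position: [0.6175, 0.0567, 0.1396]
tcp_rot: [[0.895, 0.445, 0.003], [0.445, -0.895, -0.0], [0.003, 0.002, -1.0]]
force: [-0.7, 2.0, 6.7]
opening: 0.407
grasp_force: 30.1
```

Request:
apply_moves(plan="0 0 0 0 0 -0.0055;0 0 0 0 0 -0.0055;0 0 0 0 0 -0.0055")

```text
time_s: 22.35
position: [0.6176, 0.0568, 0.1396]
tcp_rot: [[0.844, 0.536, 0.004], [0.536, -0.844, 0.0], [0.003, 0.002, -1.0]]
force: [-0.4, 1.3, 5.8]
opening: 0.406
grasp_force: 30.1
```

Request:
apply_moves(plan="0 0 0 0 0 -0.0055;0 0 0 0 0 -0.0055;0 0 0 0 0 -0.0055")

```text
time_s: 22.6
position: [0.6178, 0.0569, 0.1396]
tcp_rot: [[0.784, 0.62, 0.004], [0.62, -0.784, 0.0], [0.003, 0.002, -1.0]]
force: [-0.3, 1.2, 4.3]
opening: 0.411
grasp_force: 30.1
```

Request:
apply_moves(plan="0 0 0.005 0 0 -0.0055;0 0 0.005 0 0 -0.0055;0 0 0.005 0 0 -0.0055")

```text
time_s: 22.85
position: [0.618, 0.0571, 0.1394]
tcp_rot: [[0.716, 0.698, 0.004], [0.698, -0.716, 0.001], [0.004, 0.003, -1.0]]
force: [-0.6, 2.9, 8.7]
opening: 0.406
grasp_force: 30.1
```

Request:
apply_moves(plan="0 0 0 0 0 -0.0055;0 0 0 0 0 -0.0055;0 0 0 0 0 -0.0055")

```text
time_s: 23.1
position: [0.6179, 0.0573, 0.139]
tcp_rot: [[0.64, 0.768, 0.004], [0.768, -0.64, 0.001], [0.003, 0.003, -1.0]]
force: [-0.1, -0.3, -0.5]
opening: 0.408
grasp_force: 30.1
```

Force has gone, so it's probably aligned. I'll stop turning and push lightly.

Request:
apply_moves(plan="0 0 0.03 0 0 0;0 0 0.03 0 0 0;0 0 0 0 0 0")

```text
time_s: 23.35
position: [0.6167, 0.0568, 0.1338]
tcp_rot: [[0.642, 0.767, 0.001], [0.767, -0.642, 0.0], [0.001, 0.001, -1.0]]
force: [-0.4, 1.5, -0.3]
opening: 0.408
grasp_force: 30.1
```

Request:
apply_moves(plan="0 0 0.03 0 0 0;0 0 0.03 0 0 0;0 0 0 0 0 0")

```text
time_s: 23.6
position: [0.6167, 0.0568, 0.1306]
tcp_rot: [[0.641, 0.767, 0.001], [0.767, -0.641, 0.0], [0.001, 0.0, -1.0]]
force: [2.9, 1.3, 0.2]
opening: 0.409
grasp_force: 30.1
```

Request:
apply_moves(plan="0 0 0.02 0 0 0;0 0 0.02 0 0 0;0 0 0 0 0 0")

```text
time_s: 23.85
position: [0.6168, 0.0568, 0.1297]
tcp_rot: [[0.641, 0.767, 0.001], [0.767, -0.641, 0.0], [0.001, 0.001, -1.0]]
force: [1.1, 2.4, 4.0]
opening: 0.408
grasp_force: 30.1
```

Request:
apply_moves(plan="0 0 0 0 0 0;0 0 0 0 0 0;0 0 0 0 0 0;0 0 0 0 0 0;0 0 0 0 0 0;0 0 0 0 0 0;0 0 0 0 0 0;0 0 0 0 0 0;0 0 -0.1 0 0 0;0 0 -0.2 0 0 0", gripper=1)

```text
time_s: 24.68
position: [0.6152, 0.0568, 0.1433]
tcp_rot: [[0.641, 0.767, -0.003], [0.767, -0.641, 0.0], [-0.002, -0.003, -1.0]]
force: [-0.2, -0.3, -0.3]
opening: 0.986
grasp_force: 0.0
```

Request:
apply_moves(plan="0 0 -0.4 0 0 0;0 0 -0.5 0 0 0;0 0 -0.5 0 0 0;0 0 -0.5 0 0 0;0 0 0 0 0 0;0 0 0 0 0 0")

```text
time_s: 25.18
position: [0.6176, 0.0567, 0.2419]
tcp_rot: [[0.641, 0.767, 0.005], [0.767, -0.641, -0.0], [0.003, 0.004, -1.0]]
force: [-0.2, 0.2, -0.1]
opening: 1.002
grasp_force: 0.0
```

Run:
```python
from fit import *
to(.554,.2878,None)
i=capture("top")[:,:,::-1].copy(); j=capture("scene")[:,:,::-1].copy()
cv2.imwrite("pics/e_t.png",i);cv2.imwrite("pics/e_s.png",j)
for n,im in(("top",i),("scene",j)):
    print(n,"lid",fit(im,n,.52,.2795,.008,.079),"disc in bowl",fit(im,n,.6155,.0565,.156,.067))
```

```text
pos [0.6176 0.0567 0.2419] F [-0.2  0.2 -0.1] M [-0.01 -0.01  0.04] units [ 2.731 -3.939 -0.009] yaw 50.1 tilt [ 0.0054 -0.0005] j [-5. 27. 80.  0. 73. 35.] t 25.1833
top lid (array([0.5198, 0.2798]), np.float64(82.8)) disc in bowl (array([0.6205, 0.051 ]), np.float64(11.0))
scene lid (array([0.5219, 0.2815]), np.float64(35.9)) disc in bowl (array([0.62  , 0.0627]), np.float64(14.7))
```

Request:
apply_moves(plan="0.342 -0.493 0 0 0 0;0.342 -0.493 0 0 0 0;0.342 -0.493 0 0 0 0;0.342 -0.493 0 0 0 0;0.342 -0.493 0 0 0 0;0.342 -0.493 0 0 0 0;0.342 -0.493 0 0 0 0;0.34 -0.492 0 0 0 0;0 0 0 0 0 -0.0187;0 0 0 0 0 -0.0187")

```text
time_s: 26.12
position: [0.5505, 0.2898, 0.237]
tcp_rot: [[0.437, 0.9, -0.004], [0.9, -0.437, -0.001], [-0.003, -0.003, -1.0]]
force: [0.0, 0.2, -0.4]
opening: 1.0
grasp_force: 0.0
```

Request:
apply_moves(plan="0 0 0 0 0 -0.0187;0 0 0 0 0 -0.0187;0 0 0 0 0 -0.0187;0 0 0 0 0 -0.0187;0 0 0 0 0 -0.0187;0 0 0 0 0 -0.0187;0 0 0 0 0 0;0 0 0 0 0 0;0 0 0 0 0 0")

```text
time_s: 26.87
position: [0.5521, 0.2879, 0.238]
tcp_rot: [[-0.239, 0.971, -0.002], [0.971, 0.239, -0.001], [-0.0, -0.002, -1.0]]
force: [0.1, 1.2, 0.0]
opening: 1.0
grasp_force: 0.0
```

Run:
```python
from h import *
to(.554,.288,.039-.0322)
```

```text
pos [0.5521 0.2879 0.238 ] F [0.1 1.2 0. ] M [-0.02 -0.06  0.01] units [-0.006  0.047  4.624] yaw 103.8 tilt [-0.0019 -0.0006] j [17. 27. 79.  0. 74.  3.] t 26.8667
```

Request:
apply_moves(plan="0 0.04 0.6 0 0 0;0 0 0.6 0 0 0;0 0 0.6 0 0 0;0 0 0.6 0 0 0;0 0 0.6 0 0 0;0 0 0.6 0 0 0;0 0 0.5 0 0 0;0 0 0.3 0 0 0;0 0 0 0 0 0;0 0 0 0 0 0")

```text
time_s: 27.7
position: [0.5539, 0.2883, 0.0181]
tcp_rot: [[-0.24, 0.971, -0.002], [0.971, 0.24, -0.001], [-0.0, -0.002, -1.0]]
force: [0.6, -0.6, 0.0]
opening: 0.997
grasp_force: 0.0
```

Request:
apply_moves(plan="0 0 0.1 0 0 0;0 0 0.1 0 0 0;0 0 0 0 0 0;0 0 0 0 0 0")

```text
time_s: 28.03
position: [0.5549, 0.2887, 0.0096]
tcp_rot: [[-0.241, 0.97, 0.001], [0.97, 0.241, 0.0], [0.0, 0.001, -1.0]]
force: [-1.0, 0.0, 0.6]
opening: 0.997
grasp_force: 0.0
```

Request:
apply_moves(plan="0 0 0 0 0 0;0 0 0 0 0 0;0 0 0 0 0 0;0 0 0 0 0 0;0 0 0 0 0 0;0 0 0 0 0 0;0 0 0 0 0 0;0 0 0 0 0 0;0 0 0 0 0 0;0 0 0 0 0 0", gripper=-1)

```text
time_s: 28.87
position: [0.5546, 0.2886, 0.009]
tcp_rot: [[-0.241, 0.97, 0.0], [0.97, 0.241, 0.0], [0.0, 0.0, -1.0]]
force: [0.3, 0.4, 1.0]
opening: 0.457
grasp_force: 29.7
```

Request:
apply_moves(plan="0 0 0 0 0 0;0 0 0 0 0 0")

```text
time_s: 29.03
position: [0.5546, 0.2886, 0.009]
tcp_rot: [[-0.241, 0.97, 0.0], [0.97, 0.241, 0.0], [0.0, 0.0, -1.0]]
force: [0.4, 0.1, -1.0]
opening: 0.461
grasp_force: 29.7
```

Request:
apply_moves(plan="0 0 -0.2 0 0 0;0 0 -0.5 0 0 0;0 0 -0.6 0 0 0;0 0 -0.6 0 0 0;0 0 -0.6 0 0 0;0 0 -0.6 0 0 0;0 0 -0.6 0 0 0;0 0 -0.6 0 0 0;0 0 -0.5 0 0 0;0 0 0 0 0 0")

```text
time_s: 29.87
position: [0.5577, 0.2897, 0.2558]
tcp_rot: [[-0.242, 0.97, 0.012], [0.97, 0.242, 0.004], [0.001, 0.012, -1.0]]
force: [0.0, 0.8, -0.9]
opening: 0.459
grasp_force: 29.7
```

Request:
apply_moves(plan="-0.48 0.077 0 0 0 0;-0.48 0.077 0 0 0 0;-0.48 0.077 0 0 0 0;-0.48 0.077 0 0 0 0;-0.48 0.077 0 0 0 0;-0.48 0.077 0 0 0 0;-0.48 0.077 0 0 0 0;-0.48 0.077 0 0 0 0;-0.48 0.077 0 0 0 0;-0.48 0.077 0 0 0 0")

```text
time_s: 30.7
position: [0.6489, 0.0639, 0.2472]
tcp_rot: [[-0.242, 0.97, -0.003], [0.97, 0.242, 0.0], [0.001, -0.003, -1.0]]
force: [0.4, -0.4, -2.5]
opening: 0.461
grasp_force: 29.7
```

Request:
apply_moves(plan="0 0 0 0 0 0;0 0 0 0 0 0;0 0 0 0 0 0;0 0 0 0 0 0")

```text
time_s: 31.03
position: [0.6488, 0.0661, 0.2482]
tcp_rot: [[-0.243, 0.97, -0.002], [0.97, 0.243, 0.001], [0.001, -0.002, -1.0]]
force: [-0.0, 0.5, -2.4]
opening: 0.462
grasp_force: 29.7
```

Run:
```python
from fit import *
to(.6497,.065,.164+.009+.006+.004)
i=capture("top")[:,:,::-1].copy(); j=capture("scene")[:,:,::-1].copy()
cv2.imwrite("pics/f_t.png",i);cv2.imwrite("pics/f_s.png",j)
p=bot.read_state()["position"]; z=p[2]-.009
for n,im in(("scene",j),("top",i)): print(fit(im,n,.615,.056,z+.008,.079,.01))
g=[(circ(.615,.056,z+.008,.079),(0,255,0)),(circ(.615,.056,.17,.0765),(0,0,255))]
cv2.imwrite("pics/g6.png",np.hstack([crop(j,"scene",310,215,110,3.63,g),crop(i,"top",320,230,110,3.63,g)]))
```

```text
pos [0.6488 0.0661 0.2482] F [-0.   0.5 -2.4] M [ 0.07 -0.17  0.04] units [-0.026  0.015  1.305] yaw 104.0 tilt [-0.002   0.0006] j [ -4.  29.  74.   0.  77. -18.] t 31.0333
(array([0.6139, 0.0556]), np.float64(45.5))
(array([0.6166, 0.0566]), np.float64(26.3))
```

View pics/g6.png

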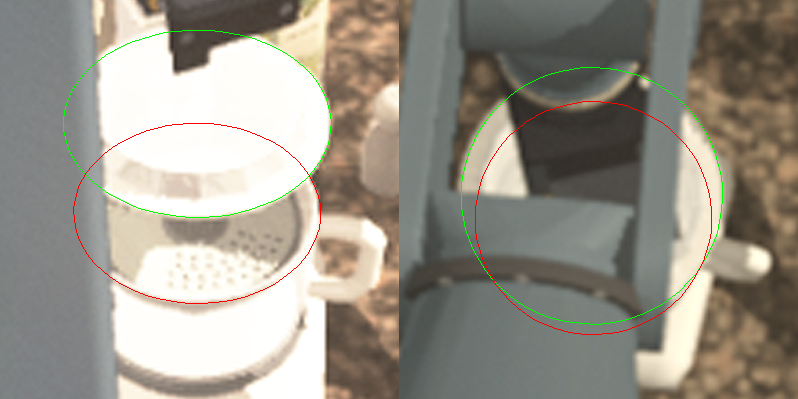

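The lid hangs level and concentric with the rim, and the disc is visible sunk in the bowl. Lowering.

Request:
apply_moves(plan="-0.02 0.015 0.3 0 0 0;0 0 0.4 0 0 0;0 0 0.3 0 0 0;0 0 0.2 0 0 0;0 0 0 0 0 0;0 0 0 0 0 0")

```text
time_s: 31.63
position: [0.6506, 0.0647, 0.1888]
tcp_rot: [[-0.242, 0.97, -0.001], [0.97, 0.242, 0.0], [0.0, -0.001, -1.0]]
force: [-1.0, -0.1, -2.1]
opening: 0.458
grasp_force: 29.7
```

Request:
apply_moves(plan="0 0 0.05 0 0 0;0 0 0.05 0 0 0;0 0 0.05 0 0 0;0 0 0 0 0 0;0 0 0 0 0 0")

```text
time_s: 32.05
position: [0.6509, 0.0641, 0.1816]
tcp_rot: [[-0.242, 0.97, 0.0], [0.97, 0.242, 0.0], [-0.0, 0.0, -1.0]]
force: [0.1, 0.7, -2.0]
opening: 0.46
grasp_force: 29.7
```

Request:
apply_moves(plan="0 0 0.03 0 0 0;0 0 0.03 0 0 0;0 0 0 0 0 0")

```text
time_s: 32.3
position: [0.6507, 0.0642, 0.1782]
tcp_rot: [[-0.242, 0.97, -0.001], [0.97, 0.242, 0.0], [0.0, -0.0, -1.0]]
force: [-0.7, 0.2, -2.2]
opening: 0.461
grasp_force: 29.7
```

Request:
apply_moves(plan="0.02 -0.015 0.02 0 0 0;0 0 0.03 0 0 0;0 0 0 0 0 0")

```text
time_s: 32.55
position: [0.6496, 0.0651, 0.1756]
tcp_rot: [[-0.242, 0.97, -0.001], [0.97, 0.242, 0.0], [0.0, -0.001, -1.0]]
force: [-1.2, 0.8, -2.1]
opening: 0.461
grasp_force: 29.7
```

Request:
apply_moves(plan="0 0 0.03 0 0 0;0 0 0.02 0 0 0;0 0 0 0 0 0")

```text
time_s: 32.8
position: [0.6497, 0.065, 0.1731]
tcp_rot: [[-0.242, 0.97, -0.001], [0.97, 0.242, 0.0], [0.0, -0.001, -1.0]]
force: [0.7, -0.2, -1.9]
opening: 0.46
grasp_force: 29.7
```

Request:
apply_moves(plan="0 0 0.02 0 0 0;0 0 0.02 0 0 0;0 0 0 0 0 0")

```text
time_s: 33.05
position: [0.65, 0.065, 0.173]
tcp_rot: [[-0.242, 0.97, 0.001], [0.97, 0.242, -0.0], [-0.0, 0.001, -1.0]]
force: [-2.3, -0.2, 3.7]
opening: 0.458
grasp_force: 29.7
```

The lid is seated at exactly the expected height. Releasing and backing off.

Request:
apply_moves(plan="0 0 0 0 0 0;0 0 0 0 0 0;0 0 0 0 0 0;0 0 0 0 0 0;0 0 0 0 0 0;0 0 0 0 0 0;0 0 0 0 0 0;0 0 0 0 0 0;0 0 -0.2 0 0 0;0 0 -0.4 0 0 0", gripper=1)

```text
time_s: 33.88
position: [0.6478, 0.065, 0.1995]
tcp_rot: [[-0.241, 0.97, -0.006], [0.97, 0.241, 0.0], [0.002, -0.006, -1.0]]
force: [0.5, -0.1, 0.3]
opening: 0.987
grasp_force: 0.0
```

Request:
apply_moves(plan="0 0 -0.5 0 0 0;0 0 -0.5 0 0 0;0 0 -0.5 0 0 0;0 0 -0.3 0 0 0;0 -0.4 0 0 0 0;0 -0.4 0 0 0 0;0 -0.4 0 0 0 0;0 0 0 0 0 0;0 0 0 0 0 0;0 0 0 0 0 0")

```text
time_s: 34.72
position: [0.5928, 0.0505, 0.2924]
tcp_rot: [[-0.241, 0.97, 0.002], [0.97, 0.241, -0.0], [-0.001, 0.002, -1.0]]
force: [-1.0, -0.4, -0.3]
opening: 0.997
grasp_force: 0.0
```

Run:
```python
from fit import *
j=capture("scene")[:,:,::-1].copy(); i=capture("top")[:,:,::-1].copy()
for z in(.17,.172,.175,.178): print(z,fit(j,"scene",.615,.056,z,.079,.008),fit(i,"top",.615,.056,z,.079,.008))
to(.6,.05)
```

```text
0.17 (array([0.6195, 0.0543]), np.float64(30.3)) (array([0.6123, 0.0518]), np.float64(7.7))
0.172 (array([0.6178, 0.0548]), np.float64(30.5)) (array([0.6121, 0.0516]), np.float64(7.7))
0.175 (array([0.6151, 0.0555]), np.float64(30.8)) (array([0.6115, 0.0513]), np.float64(7.8))
0.178 (array([0.6122, 0.0563]), np.float64(31.0)) (array([0.611 , 0.0511]), np.float64(7.9))
pos [0.5928 0.0505 0.2918] F [ 0.1 -0.5 -0.1] M [-0.05 -0.18  0.01] units [-0.045  0.137  0.   ] yaw 104.0 tilt [ 0.0013 -0.    ] j [ -6.  22.  79.   0.  79. -20.] t 34.8167
```

```bash
python3 -c "
from rig import bot
print(bot.hand_in())"
```

```text
the job is handed in; nothing more can be done
None
```

I put the grating disc on the stem, where it dropped 10 mm to the fully-home height, set the lid on the rim at its expected height, and handed the job in at about 35 s; the hand-in returned no verdict, and I did not re-measure the bystanders.

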